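# Spring test of the sieve shaker's tensioner arm

## Task

Test the spring of the sieve shaker's tensioner: bring the orange pointer back along the scale until it rests against the blue arm, then push the arm's black roller with shut fingers along the scale until you are pressing with 12 N (never above 15 N), hold that for a second, and ease the arm all the way back without letting it snap. The arm leaves the orange pointer at the greatest deflection: if the pointer points to the green part of the scale lay the yellow flag lever fully over to its green side, if to the red part fully over to its red side. Be gentle with the light orange pointer and leave everything else alone.

Things in the scene. Friction and masses are not known exactly. Their poses are not given: they have to be found in the camera images.
- tester: Tensioner unit, fixed to the bench: aluminium plate 270 x 270 x 12 mm. Origin: on the upright pivot axis at bench level; the plate spans x -215 to +55, y -135 to +135 mm. Bearings are taken about the pivot from the unit's -x direction, growing towards its +y. The arm rests at bearing -0.50 rad and is pushed towards +y, to +0.4 at most. (The scale: see band_edge.)
- tension_arm: Sprung blue arm, 150 mm, top 38 mm above the bench, turning level. Origin on the pivot axis; its -x axis points to the roller. Spring 2.4 N m/rad: 1.1 N more at the roller per 10 mm. Its preload on the rest stop is unknown and differs (0.5 to 10 N at the roller); 12 N comes at 0.1 to 0.7 rad of deflection. Let go, it snaps back. Push, do not grip: a squeeze counts as force.
- roller (a point): Middle of the slick (low-friction) black roller upright on the end of the arm, 150 mm from the pivot: 28 mm diameter, from 38 to 80 mm above the bench, this point 60 mm above it. Push it on its -y side (of the unit), the side away from the pointer.
- pointer (a joint): Reading of the orange pointer, rad: 0 where it rests against the resting arm (bearing -0.35; the pointer lies at least 0.15 rad ahead of the arm), growing towards the unit's +y to 0.9. Below 0.4 green, above red. Light: about 1 N moves it and it stays where left; the arm pushes it ahead and leaves it behind on the way back. Starts at 0.72 to 0.86.
- pointer_knob (a point): Middle of the pointer's upright orange peg, 115 mm from the pivot: 12 mm diameter with a 16 mm head, from 20 to 78 mm above the bench, this point 60 mm above it. Push the peg on its +y side (of the unit) to bring the pointer back.
- pointer_tip (a point): Pointed end of the orange pointer, 180 mm from the pivot, over the coloured arc, 22 mm above the bench.
- band_edge (a point): Point where green ends and red begins on the scale, 188 mm from the pivot, 13 mm above the bench. The scale is a painted arc on the plate, 176 to 200 mm from the pivot, bearings -0.35 to +0.55 rad, black ticks every 0.1 rad; its first 0.4 rad are green, the rest red.
- status: Grey plate 170 x 90 x 10 mm, fixed to the bench, that carries the yellow flag lever in its middle, with a green field at its -x end and a red field at its +x end. Origin: centre of its underside.
- flag (a joint): Angle of the yellow flag lever, rad: 0 fully over to the green field (the plate's -x), 1.0 fully over to the red field (+x), about 0.5 upright (untested, as it starts). Stays where it is left.
- flag_tip (a point): Centre of the yellow ball (26 mm diameter) on the end of the flag lever, 80 mm from the hinge, which lies along the plate's y, 32 mm above the bench over the plate's origin. Upright the ball centre is 112 mm above the bench; fully over either way it is 102 mm high and 38 mm along the plate's -x or +x. About 1 N moves it.
- spare_roller_c (a point): Centre of a loose black spare roller, 32 mm diameter, 22 mm high, lying on the plate behind the pivot: leave alone.
- water_bottle: Clear bottle, 64 mm diameter, 200 mm high, origin at its underside: leave alone.
Mind the look-alikes: they are no part of the job. Of the things that look like the status, the middle-sized one is meant.

How it is judged (in metres and radians):
On the way, in this order (a step that is already met when the one before it is completed fails the run):
1. the orange pointer is brought back against the resting arm (reads below 0.06) (value of joint pointer below 0.06 rad and y of roller in the frame of tester below -0.066 m), for 0.2 s.
2. the arm is pressed with 12 N (10.5 to 13.5 N) for at least 0.5 s (contact force between the fingers and tension_arm between 10.5 and 13.5 N and y of roller in the frame of tester above -0.062 m), for 0.5 s.
3. the arm is back at its rest (y of roller in the frame of tester below -0.066 m), for 0.2 s.
At the end, for the whole second after the job is handed in: The arm is back at rest (roller within about 6 mm), the pointer is left at the deflection reached (above 0.05), and the flag lies within 0.2 rad of its green end if the pointer reads green (to 0.4), of its red end if red; a reading within 0.03 of the border may go either way (y of roller in the frame of tester below -0.066 m and angular speed of tension_arm below 0.1 rad/s and value of joint pointer above 0.05 rad and ((value of joint pointer below 0.43 rad and value of joint flag below 0.2 rad) or (value of joint pointer above 0.37 rad and value of joint flag above 0.8 rad))); the robot touches nothing.
It fails at once if the arm is pressed with more than 15 N (contact force between any of the fingers, the arm and tension_arm above 15 N).
It fails at once if the arm snaps back (turns faster than 2 rad/s) (angular speed of tension_arm above 2 rad/s).
It fails at once if the orange pointer is pushed with more than 10 N (contact force between any of the fingers, the arm and pointer above 10 N).
It fails at once if the spare roller or the bottle is moved by more than 30 mm (distance of any of spare_roller_c, water_bottle from where it was at the start of the episode above 0.03 m).
It also fails if it takes over 67 s, if anything falls off the work surface, if the arm or the gripper's body presses on something with over 40 N, if the wrist force passes 120 N, or if a joint passes its speed limit or range.

## Robot

A 7-joint arm with a two-finger parallel gripper is mounted at the origin on the work surface. World frame = base frame: x ahead of the robot, y to its left, z up, the work surface at z = 0. Lengths are in m, angles in degrees, forces in N, time in s.
With the tool pointing down it reaches from about 0.425 to 0.975 m from the base axis. Payload 16.7 kg.
Tool frame: the origin (TCP) lies at the very end of the fingers, on their centre line; the grasp point (between the pads) lies 19 mm behind it; z points along the fingers, y is the direction in which the jaws open and shut (so a half turn about z gives the same grasp; the last joint's range is limited). The gripper opens to 85 mm and grips with 20 to 120 N. Pads are 22 mm wide; open, the fingers measure 114 mm over their backs; the gripper's body (76 mm by 85 mm) begins 54 mm behind the grasp point. The pads swing forward as they close: fully open they stand 13 mm farther back than shut.
Start: joints at [-77.664, 24.414, 4.234, 92.017, -1.954, 63.644, -3.845], TCP at [0.241, 0.631, 0.231] pointing down, gripper open.
Joint ranges: [-163.25, 163.25], [-28.42, 122.38], [-70.27, 78.77], [12.13, 141.07], [-58.53, 238.53], [9.26, 117.41], [-156.51, 156.51]. Speed limits (degrees/s): [108.29, 108.29, 136.94, 136.94, 172.46, 172.46, 172.46].

## Interface

Orientations are given as a 3x3 rotation matrix whose columns are the frame's x, y, z axes.
In Python, from workcell import * gives the robot as it stands. Calls block until the motion is done:
- movep(position, orientation): joint-space move of the TCP to a pose.
- line_to(position, rotation=None, rate=0.15): straight line of the TCP; rotation=None keeps the orientation; rate is the mean speed in m/s.
- move_joints(angles): joint-space move.
- command_gripper(opening, force=None): finger opening in m; force is the grip in N (None keeps the last); returns when the fingers have stopped.
- wait(seconds).
- inverse_kinematics(position, orientation): joint angles nearest the present ones, or None.
- read_state(): the state.
- snapshot(name): name is "side" or "top"; returns a dict with "image" (384x512x3 uint8, red, green, blue), "depth" (384x512 float32, m along the optical axis (not along the pixel's ray), 0 where there is no reading), "intrinsics" (3x3 intrinsics, pixels), "distortion" ([k1, k2, p1, p2, k3] as OpenCV has them; the pictures are not rectified), "extrinsics" (4x4, takes a point from world to camera coordinates). Camera axes: x right, y down, z forward; pixel columns grow to the right and rows downward; lengths in m; the calibration is good to about 2 mm. A picture is of the moment at which its call begins.
A pose or a line that the arm cannot do raises MotionError and nothing moves.
- sign_off(): hands the job in, once; it reports no verdict.
Trained networks look in a picture, given as the dict that the camera call returned (one of the last four; its "shot" number tells which), for a name from the list of things; names that differ only in an ending like _2 or _b are one class to them, and where a whole thing is asked for, a point or a joint stands for the part that bears it (a point fixed in the world has none). Each returns a list of dicts, best first, with "conf" (0 to 1); they miss things now and then, are a little off and sometimes report something else, mostly with a low value. They report only what shows in the picture. A call takes as long as a camera call. They do not tell look-alikes from the thing itself.
- masks_of(name, picture): "mask" (384x512 bool, what is visible of it) and "point" ([column, row] in pixels, amid what is visible of it).
The state is a dict: "t": time; "qpos": joint angles; "joint_velocities": joint speeds; "effort": joint torques, N m; "ee_pos": TCP position; "ee_rot": TCP orientation; "force": force on the tool from outside, world axes, zero at the start; "torque": the same for the moment, N m; "width": finger opening in m.
Only numpy, scipy, OpenCV 4.12 (cv2) and the standard library are available. Lean on these libraries where they do the work, as an engineer would, in place of code of your own. Each camera call takes 0.05 s, during which the arm holds its last target.

## Working session

There is one attempt and no reset: what is moved stays moved. The work goes in short steps, each a Python script; the robot and the scene stay as the last script left them, time stands still between calls to the robot, and variables do not carry over. Pictures are saved under pics/ and viewed, and the job is handed in when it is done.

```bash
ls; mkdir -p pics; python3 - <<'E'
from workcell import *
import cv2, pickle
s=read_state(); print(s)
for n in ("top","side"):
    d=snapshot(n); pickle.dump(d,open(f"{n}0.pkl","wb"))
    cv2.imwrite(f"pics/{n}0.png",cv2.resize(d["image"][:,:,::-1],(800,600)))
    print(n,d["intrinsics"],d["distortion"],d["extrinsics"])
E
```

```text
pics
{'t': 0.0, 'qpos': array([-77.66464435,  24.45091909,   4.22946275,  92.05297081,
        -1.95531282,  63.64179893,  -3.84461428]), 'joint_velocities': array([ 0.18145555,  0.02318345,  0.01296153, -0.05219158, -0.00749743,
       -0.03118135,  0.00642857]), 'effort': array([-1.46882016e-03, -9.49794960e+01,  3.76000732e+00, -4.63526487e+01,
        1.91609294e-02,  9.90804256e-03, -7.44698553e-06]), 'ee_pos': array([0.24066513, 0.63020238, 0.23058921]), 'ee_rot': array([[-9.34192298e-01,  3.56769659e-01, -4.02308091e-04],
       [ 3.56769881e-01,  9.34191503e-01, -1.22001496e-03],
       [-5.94315212e-05, -1.28325999e-03, -9.99999175e-01]]), 'force': array([ 0.40513876, -0.06148753,  0.81267958]), 'torque': array([-0.03826515,  0.02348865, -0.00457472]), 'width': 0.08577368757282558}
top [[383.72529982   0.         258.76857186]
 [  0.         383.72529982 189.35908381]
 [  0.           0.           1.        ]] [-0.03969847  0.          0.          0.          0.        ] [[-0.01320709 -0.99953268 -0.02756815  0.15224249]
 [-0.99148922  0.01666202 -0.12911816  0.58945641]
 [ 0.12951716  0.02562825 -0.99124593  1.004887  ]
 [ 0.          0.          0.          1.        ]]
side [[347.05641557   0.         249.8417917 ]
 [  0.         347.05641557 192.62697902]
 [  0.           0.           1.        ]] [0.02594029 0.         0.         0.         0.        ] [[ 0.91075882 -0.4127836  -0.01131697 -0.49469066]
 [-0.21852694 -0.45853819 -0.86138766  0.25893174]
 [ 0.35037744  0.78698947 -0.50782204  0.79409392]
 [ 0.          0.          0.          1.        ]]
```

View pics/top0.png

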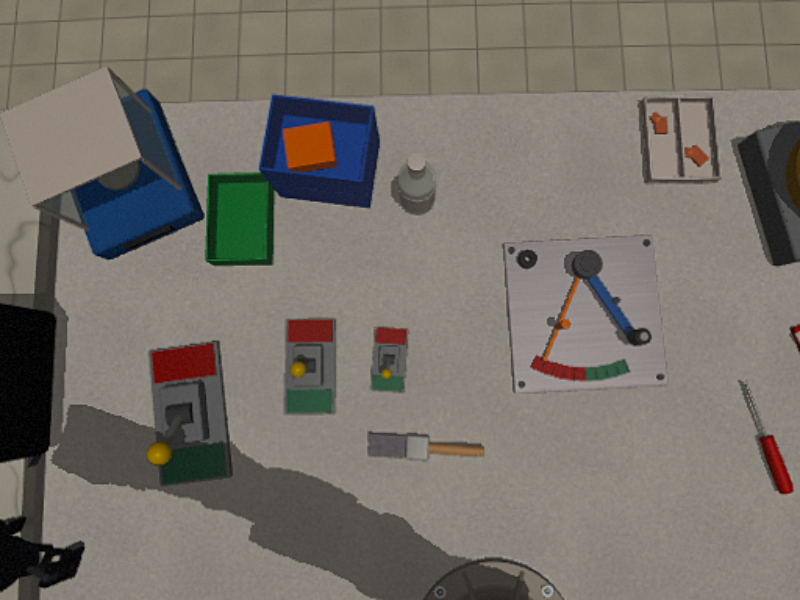

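View pics/side0.png

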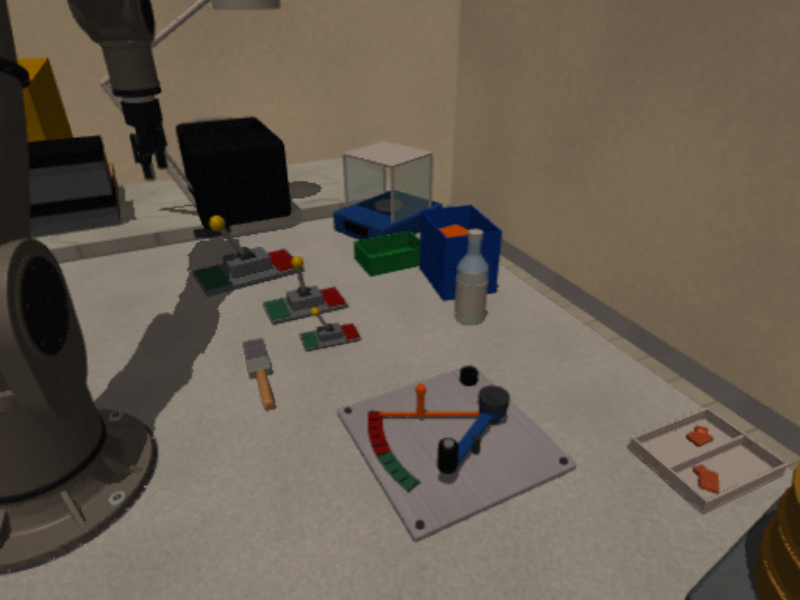

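The top picture shows the tester at (585,315) with its pivot at (587,264), the roller at (640,336) and the orange knob at (563,324). The pointer is in the red part. Three status-like plates are at (190,410), (310,365) and (390,360). The one at (310,365) is the middle-sized one.

```bash
cat > h.py <<'E'
import numpy as np, cv2, pickle
def ray(d,px):
    u=cv2.undistortPoints(np.array([[px]],float),d["intrinsics"],d["distortion"])[0,0]
    R=d["extrinsics"][:3,:3];t=d["extrinsics"][:3,3]
    return -R.T@t, R.T@np.array([u[0],u[1],1.])
def atz(d,px,z):
    o,v=ray(d,px); return o+v*(z-o[2])/v[2]
def proj(d,P):
    r,_=cv2.Rodrigues(d["extrinsics"][:3,:3])
    return cv2.projectPoints(np.array(P,float).reshape(-1,3),r,d["extrinsics"][:3,3],d["intrinsics"],d["distortion"])[0][:,0]
def cloud(d,m):
    ys,xs=np.nonzero(m&(d["depth"]>0)); z=d["depth"][ys,xs]
    u=cv2.undistortPoints(np.stack([xs,ys],1).astype(float)[:,None],d["intrinsics"],d["distortion"])[:,0]
    P=np.c_[u*z[:,None],z]; R=d["extrinsics"][:3,:3];t=d["extrinsics"][:3,3]
    return (P-t)@R
E
python3 - <<'E'
from workcell import *
from h import *
D={n:snapshot(n) for n in ("top","side")}
out={}
for n,d in D.items():
    for k in ("tester","tension_arm","roller","pointer_knob","pointer_tip","status","flag_tip","spare_roller_c","water_bottle"):
        r=masks_of(k,d); out[n,k]=r
        for q in r:
            if q["conf"]>.3:
                P=cloud(d,q["mask"]); print(n,k,round(q["conf"],2),np.round(q["point"]),q["mask"].sum(),np.round(np.median(P,0),3) if len(P) else None, np.round(np.percentile(P,98,axis=0)-np.percentile(P,2,axis=0),3) if len(P) else None)
pickle.dump((D,out),open("d1.pkl","wb")); print(read_state()["t"])
E
```

```text
top tension_arm 0.63 [398. 206.] 390 [ 0.546 -0.231  0.039] [0.11  0.071 0.071]
top roller 0.65 [397. 202.] 468 [ 0.546 -0.23   0.039] [0.115 0.084 0.073]
top pointer_knob 0.61 [361. 210.] 202 [ 0.539 -0.127  0.025] [0.125 0.057 0.071]
top pointer_tip 0.44 [357. 207.] 184 [ 0.538 -0.125  0.025] [0.133 0.061 0.068]
top status 0.97 [198. 235.] 1948 [0.475 0.311 0.012] [0.16  0.086 0.115]
top status 0.97 [123. 265.] 4182 [0.389 0.518 0.016] [0.232 0.135 0.154]
top status 0.97 [252. 231.] 917 [0.482 0.173 0.008] [0.108 0.059 0.073]
top flag_tip 0.63 [107. 285.] 372 [0.349 0.523 0.149] [0.065 0.096 0.163]
top flag_tip 0.46 [247. 237.] 60 [0.463 0.176 0.072] [0.029 0.016 0.071]
top spare_roller_c 0.37 [371. 202.] 9446 [ 0.555 -0.172  0.012] [0.261 0.261 0.056]
top water_bottle 0.74 [263. 122.] 739 [0.761 0.119 0.132] [0.043 0.058 0.188]
side tester 0.7 [288. 286.] 9666 [ 0.54  -0.217  0.012] [0.261 0.26  0.062]
side tension_arm 0.66 [295. 286.] 576 [ 0.542 -0.24   0.04 ] [0.144 0.083 0.065]
side roller 0.7 [295. 281.] 556 [ 0.544 -0.24   0.04 ] [0.146 0.081 0.054]
side roller 0.69 [268. 26
[... 279 characters left out ...]
  0.061]
side status 0.97 [190. 196.] 948 [0.467 0.3   0.011] [0.167 0.113 0.119]
side status 0.84 [156. 171.] 1377 [0.376 0.501 0.016] [0.218 0.131 0.154]
side status 0.71 [291. 286.] 541 [ 0.541 -0.242  0.04 ] [0.138 0.079 0.052]
side status 0.7 [212. 212.] 534 [0.478 0.163 0.008] [0.107 0.108 0.073]
side flag_tip 0.53 [143. 146.] 157 [0.353 0.516 0.133] [0.062 0.294 0.151]
side flag_tip 0.41 [192. 170.] 97 [0.47  0.309 0.102] [0.046 0.179 0.114]
side spare_roller_c 0.54 [301. 243.] 112 [ 0.654 -0.084  0.032] [0.028 0.027 0.019]
side water_bottle 0.65 [298. 180.] 982 [0.766 0.098 0.096] [0.054 0.044 0.191]
side water_bottle 0.5 [266. 264.] 258 [ 0.536 -0.13   0.024] [0.13  0.065 0.065]
1.1
```

```bash
cat > loc.py <<'E'
from h import *
D,out=pickle.load(open("d1.pkl","rb"))
def big(n,k,i=0): return out[n,k][i]["mask"]
def corners(d,m,z):
    c,_=cv2.findContours(m.astype(np.uint8),cv2.RETR_EXTERNAL,cv2.CHAIN_APPROX_NONE); c=max(c,key=cv2.contourArea)[:,0]
    W=np.array([atz(d,p,z)[:2] for p in c])
    r=cv2.minAreaRect((W*1000).astype(np.float32)); return np.round(r[0],1),np.round(r[1],1),r[2]
print("tester",corners(D["top"],big("top","spare_roller_c"),.012),corners(D["side"],big("side","tester"),.012))
print("status",corners(D["top"],big("top","status"),.010))
# colours near pads
for n in D:
    d=D[n]; hsv=cv2.cvtColor(d["image"],cv2.COLOR_RGB2HSV)
    H,S,V=[hsv[...,i].astype(int) for i in range(3)]
    all_=np.ones(H.shape,bool); 
    ys,xs=np.mgrid[:384,:512]
    W=np.zeros((384,512,3)); m=d["depth"]>0; W[m]=cloud(d,m)
    reg=(W[...,0]>.36)&(W[...,0]<.7)&(W[...,1]>-.36)&(W[...,1]<-.03)
    def rep(nm,mm):
        if mm.sum()==0: print(n,nm,"none");return
        P=W[mm]; print(n,nm,mm.sum(),np.round(P.mean(0),4),np.round(P.min(0),3),np.round(P.max(0),3), np.round([xs[mm].mean(),ys[mm].mean()],1))
    org=reg&(H>=6)&(H<=20)&(S>140)&(V>90)
    rep("knob",org&(W[...,2]>.045)); rep("bar",org&(W[...,2]<.035))
    rep("blue",reg&(H>95)&(H<125)&(S>110)&(W[...,2]>.03))
    rep("rollertop",reg&(W[...,2]>.07)&(V<110)&~org)
    rep("roller",reg&(W[...,2]>.06)&~org)
    rep("pivot",reg&(W[...,2]>.04)&(W[...,0]>.57)&(W[...,2]<.1))
    rep("green",reg&(H>60)&(H<95)&(S>70)&(W[...,2]<.02)); rep("red",reg&((H<5)|(H>172))&(S>120)&(W[...,2]<.02))
    reg2=(W[...,0]>.38)&(W[...,0]<.58)&(W[...,1]>.25)&(W[...,1]<.37)
    rep("ball",reg2&(H>18)&(H<32)&(S>120)&(W[...,2]>.08))
    rep("sgreen",reg2&(H>60)&(H<95)&(S>70)); rep("sred",reg2&((H<5)|(H>172))&(S>120))
E
python3 loc.py
```

```text
tester (array([ 560.7, -172.9]), array([276.5, 277.9]), 1.8329931497573853) (array([ 563.5, -181. ]), array([282.2, 278.9]), 1.0997644662857056)
status (array([474.3, 316.3]), array([ 92.4, 166.1]), 89.48140716552734)
top knob 28 [ 0.5364 -0.1235  0.0775] [ 0.531 -0.13   0.05 ] [ 0.542 -0.117  0.084] [361.3 206.9]
top bar 130 [ 0.5501 -0.1311  0.0237] [ 0.461 -0.17   0.01 ] [ 0.623 -0.098  0.029] [359.2 203.6]
top blue 248 [ 0.5735 -0.2127  0.038 ] [ 0.521 -0.247  0.032] [ 0.621 -0.179  0.05 ] [390.1 194. ]
top rollertop 85 [ 0.5129 -0.2437  0.0795] [ 0.5   -0.264  0.071] [ 0.537 -0.117  0.085] [408.4 215.1]
top roller 299 [ 0.5884 -0.2001  0.0687] [ 0.5   -0.264  0.06 ] [ 0.663 -0.117  0.087] [388.8 187.4]
top pivot 324 [ 0.6338 -0.1757  0.0578] [ 0.573 -0.228  0.04 ] [ 0.664 -0.148  0.066] [377.3 170.9]
top green 210 [ 0.4576 -0.207   0.0134] [ 0.444 -0.246  0.008] [ 0.476 -0.115  0.019] [387.6 237. ]
top red 264 [ 0.4614 -0.1239  0.0134] [ 0.445 -0.17   0.009] [ 0.487 -0.078  0.019] [357.2 236.2]
top ball 77 [0.4662 0.3137 0.1207] [0.455 0.303 0.109] [0.477 0.325 0.127] [190.2 236
[... 563 characters left out ...]
9  0.087] [285.9 285.7]
side roller 332 [ 0.5692 -0.2197  0.0697] [ 0.499 -0.267  0.06 ] [ 0.663 -0.118  0.087] [299.1 271.6]
side pivot 331 [ 0.6331 -0.1827  0.0562] [ 0.575 -0.232  0.04 ] [ 0.665 -0.15   0.065] [314.4 257. ]
side green 252 [ 0.4591 -0.2102  0.0137] [ 0.443 -0.247  0.01 ] [ 0.661 -0.091  0.016] [254.4 300.9]
side red 251 [ 0.4621 -0.1294  0.0136] [ 0.443 -0.172  0.011] [ 0.656 -0.078  0.017] [241.4 277.2]
side ball 46 [0.4673 0.306  0.1154] [0.458 0.299 0.1  ] [0.479 0.317 0.125] [189.9 167.4]
side sgreen 137 [0.4143 0.3113 0.0107] [0.395 0.272 0.006] [0.435 0.354 0.014] [177.3 197.5]
side sred 128 [0.5385 0.3105 0.0107] [0.516 0.273 0.007] [0.559 0.354 0.014] [212.2 189.7]
```

```bash
cat > fit.py <<'E'
from h import *
from scipy.optimize import least_squares
D,out=pickle.load(open("d1.pkl","rb"))
def fitrect(W,lx,ly,x0,y0,z0=None):
    # distance-based: count fits; use minAreaRect
    r=cv2.minAreaRect((W*1000).astype(np.float32)); return r
poses={}
for n in D:
    d=D[n]; img=d["image"]; hsv=cv2.cvtColor(img,cv2.COLOR_RGB2HSV)
    # intensity boundary of plate: intersect at z .012 -> rectify
    res=1000
    def rectify(x0,x1,y0,y1,z):
        gx,gy=np.mgrid[x0:x1:.001,y0:y1:.001]
        uv=proj(d,np.c_[gx.ravel(),gy.ravel(),np.full(gx.size,z)]).reshape(gx.shape+(2,)).astype(np.float32)
        return cv2.remap(img,uv[...,0],uv[...,1],cv2.INTER_LINEAR)
    a=rectify(.38,.74,-.36,.0,.012); 
    b=rectify(.36,.58,.22,.42,.010)
    # flip so x up, y left
    a=a[::-1,::-1,::-1]; b=b[::-1,::-1,::-1]
    cv2.imwrite(f"pics/rt_{n}.png",cv2.resize(a,None,fx=1.6,fy=1.6)); cv2.imwrite(f"pics/rs_{n}.png",cv2.resize(b,None,fx=2,fy=2))
E
python3 fit.py; python3 - <<'E'
import cv2,numpy as np
a=[cv2.imread(f"pics/rt_{n}.png")[:, :390] if 0 else cv2.resize(cv2.imread(f"pics/rt_{n}.png"),(395,395)) for n in("top","side")]
cv2.imwrite("pics/rt.png",np.hstack(a))
b=[cv2.imread(f"pics/rs_{n}.png") for n in("top","side")]
cv2.imwrite("pics/rs.png",np.hstack(b)[:, :800])
E
```

```text
(no output)
```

View pics/rt_top.png

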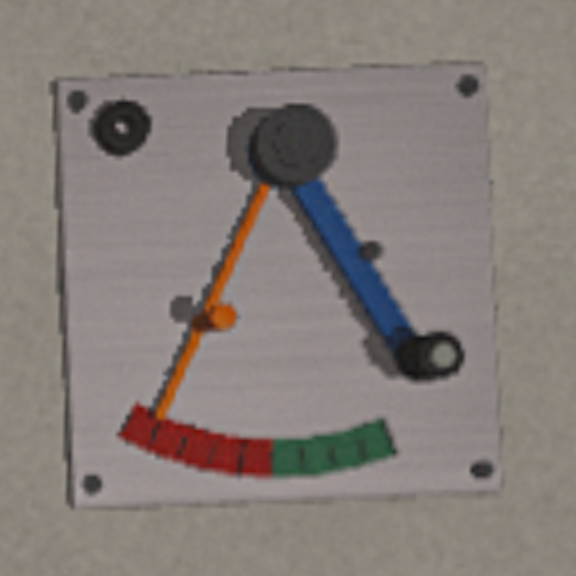

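View pics/rt_side.png

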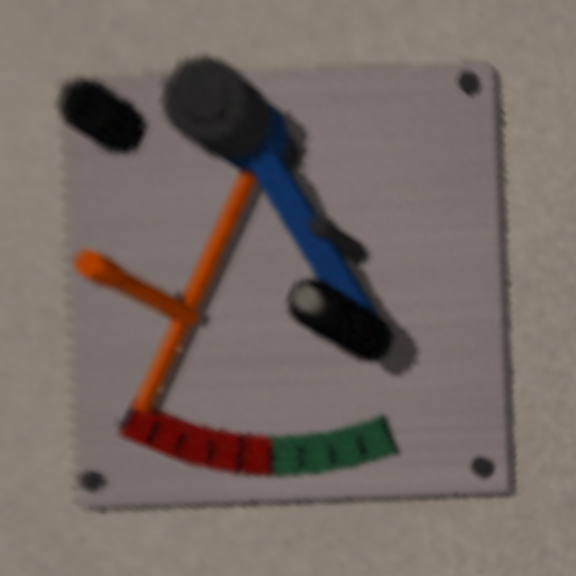

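View pics/rs.png

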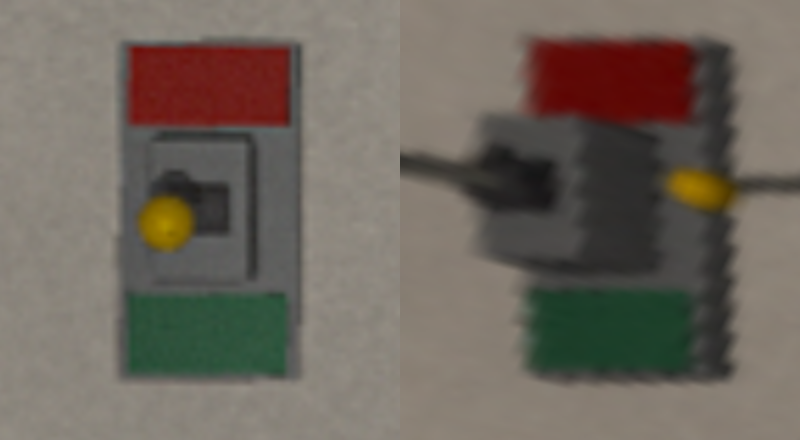

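The two cameras agree on the scale and the screws. The tester pivot comes out at about (0.642,-0.172) with yaw 0.0385. The knob reads about 0.79, and the status centre is at about (0.475,0.315) with its red end towards world +x. Next I approach the knob.

```bash
cat > g.py <<'E'
from workcell import *
from h import *
PIV=np.array([.6424,-.1716]); YAW=.0385
def rot(xd):
    x=np.array([xd[0],xd[1],0.]);x/=np.linalg.norm(x);z=np.array([0,0,-1.]);return np.c_[x,np.cross(z,x),z]
def ut(b):
    w=b-YAW; return np.array([-np.cos(w),np.sin(w)]),np.array([np.sin(w),np.cos(w)])
def pose(b,r,off,z):
    u,t=ut(b); p=PIV+r*u+off*t; return np.r_[p,z],rot(t)
def F(n=1):
    f=[]; 
    for i in range(n):
        f.append(read_state()["force"]); 
        if n>1: wait(.01)
    return np.mean(f,0)
E
python3 - <<'E'
from g import *
b=.44
p,R=pose(b,.115,.04,.25)
for bb in (.44,0,-.3,-.5):
    for s in (1,-1):
        p2,R2=pose(bb,.13,0,.05); R2=R2@np.diag([s,s,1]); print(bb,s,np.round(inverse_kinematics(p2,R2),0))
command_gripper(0.0,40)
t0=read_state()["t"]; movep(p,R); print(t0,read_state()["t"])
p[2]=.10; line_to(p,R,.25); f0=F(5)
p[2]=.05; line_to(p,R,.15)
s=read_state();print(s["t"],s["ee_pos"],p,s["qpos"],f0,F(5),s["width"])
E
```

```text
0.44 1 [-31.  35.  48. 120. -39.  42.  20.]
0.44 -1 [ 52.  39. -59. 115.  43.  51. 126.]
0 1 [-30.  40.  57. 119. -48.  47.  59.]
0 -1 [ -30.   41.   58.  119.  -49.   48. -120.]
-0.3 1 [-25.  41.  55. 117. -47.  48.  78.]
-0.3 -1 [ -26.   43.   58.  117.  -49.   49. -100.]
-0.5 1 [-17.  38.  47. 114. -39.  45.  84.]
-0.5 -1 [-23.  44.  58. 114. -50.  51. -87.]
1.8667 4.6333
5.9083 [ 0.55254861 -0.09011181  0.05075965] [ 0.55217726 -0.08983902  0.05      ] [-28.68833304  33.51895316  40.95003219 116.7297457  -33.02603247
  41.59608685  10.09226525] [ 0.33817387 -0.06227782  0.57736708] [ 0.1644346  -0.15215948  0.07136002] -9.684608146069037e-05
```

```bash
python3 - <<'E'
from g import *
p,R=pose(.44,.115,.026,.05); f0=F(10)
# aim: finger centre bearing
line_to(p,R,.08)
for b in np.arange(.40,-.24,-.06):
    p,R=pose(b,.115,.019,.05); line_to(p,R,.10)
    s=read_state(); u,t=ut(b); f=s["force"]-f0; print(round(s["t"],2),round(b,3),"ft %.2f fu %.2f fz %.2f"%(f[:2]@t,f[:2]@u,f[2]))
    if abs(f[:2]@t)>4: break
d=snapshot("top"); cv2.imwrite("pics/t2.png",cv2.resize(d["image"][130:270,290:470,::-1],None,fx=4,fy=4))
pickle.dump(d,open("t2.pkl","wb"))
E
```

```text
6.62 0.4 ft 0.16 fu -0.14 fz 0.82
6.88 0.34 ft 0.73 fu -0.49 fz -0.72
7.12 0.28 ft 0.34 fu 0.23 fz -0.36
7.38 0.22 ft -0.84 fu 0.02 fz -0.85
7.62 0.16 ft 0.47 fu 0.14 fz -0.98
7.88 0.1 ft 0.19 fu -0.30 fz -1.02
8.12 0.04 ft 1.03 fu -0.02 fz 0.01
8.38 -0.02 ft -0.71 fu 0.21 fz -0.02
8.62 -0.08 ft 0.64 fu -0.20 fz -0.02
8.88 -0.14 ft 1.09 fu -0.10 fz -0.40
9.12 -0.2 ft 0.68 fu -0.22 fz 0.60
```

View pics/t2.png

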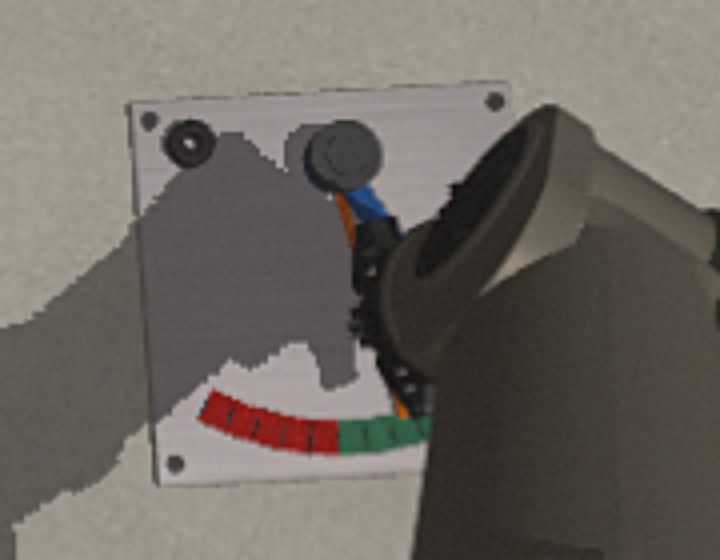

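The pointer is moving: its tip now shows in the green at (403,408). I go on in small steps, watching the force.

```bash
python3 - <<'E'
from g import *
for b in np.r_[np.arange(-.24,-.31,-.03),np.arange(-.31,-.40,-.008)]:
    p,R=pose(b,.115,.019,.05); line_to(p,R,.04)
    u,t=ut(b); f=F(8)-np.array([.16,-.15,.07]); s=read_state(); print(round(s["t"],2),round(b,3),"ft %.2f fu %.2f fz %.2f"%(f[:2]@t,f[:2]@u,f[2]),np.round((s["ee_pos"]-p)*1000,1))
    if abs(f[:2]@t)>2.8: break
d=snapshot("side"); cv2.imwrite("pics/s3.png",cv2.resize(d["image"][200:360,200:390,::-1],None,fx=4,fy=3.7))
E
```

```text
9.51 -0.24 ft 0.27 fu 0.33 fz 0.16 [ 0.   0.3 -0. ]
9.82 -0.27 ft 0.48 fu -0.10 fz 0.05 [ 0.   0.1 -0. ]
10.14 -0.3 ft 0.36 fu 0.14 fz -0.21 [-0.   0.1  0. ]
10.46 -0.31 ft 0.46 fu 0.06 fz -0.24 [-0.  0. -0.]
10.78 -0.318 ft 0.31 fu -0.05 fz 0.05 [ 0.  -0.1  0. ]
11.09 -0.326 ft 0.36 fu 0.20 fz -0.06 [ 0.  -0.1  0. ]
11.41 -0.334 ft 0.53 fu 0.16 fz 0.12 [ 0.  -0.1  0. ]
11.72 -0.342 ft 0.35 fu 0.34 fz -0.20 [ 0.  -0.1  0. ]
12.04 -0.35 ft 0.29 fu -0.09 fz 0.07 [ 0.1 -0.1  0. ]
12.36 -0.358 ft 0.40 fu 0.35 fz -0.28 [ 0.  -0.1  0. ]
12.68 -0.366 ft 0.54 fu 0.32 fz -0.43 [ 0.  -0.1 -0. ]
12.99 -0.374 ft 0.36 fu -0.02 fz -0.26 [ 0.  -0.1  0. ]
13.31 -0.382 ft 2.73 fu -0.10 fz 0.64 [-0.1  0.1 -0. ]
13.62 -0.39 ft 5.57 fu 0.06 fz 1.99 [-0.2  0.4 -0.1]
```

View pics/s3.png

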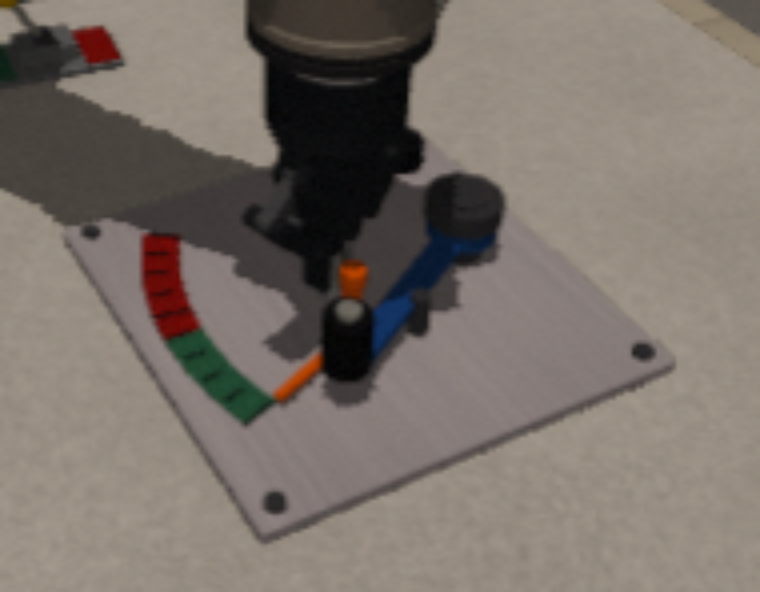

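The side picture shows the pointer bar lying against the blue arm, with its tip at the low end of the green at (275,400). The force step confirms contact. Now I retract and go round to the roller's -y side.

```bash
python3 - <<'E'
from g import *
p,R=pose(-.39,.115,.04,.05); line_to(p,R,.1)
p[2]=.14; line_to(p,R,.25)
p,R=pose(-.5,.15,-.04,.14); line_to(p,R,.25)
s=read_state(); print(s["t"],np.round(s["qpos"]))
for b in(-.3,-.1,.1,.2): p2,R2=pose(b,.15,-.025,.05); print(np.round(inverse_kinematics(p2,R2)))
d=snapshot("side"); cv2.imwrite("pics/s4.png",cv2.resize(d["image"][200:360,200:390,::-1],None,fx=4,fy=3.7))
E
```

```text
15.0917 [ -2.  26.  31. 108. -17.  51.  68.]
[ -4.  31.  30. 116. -24.  40.  60.]
[ -9.  30.  32. 119. -25.  39.  48.]
[-14.  29.  35. 121. -27.  38.  36.]
[-16.  29.  36. 122. -27.  38.  29.]
```

View pics/s4.png

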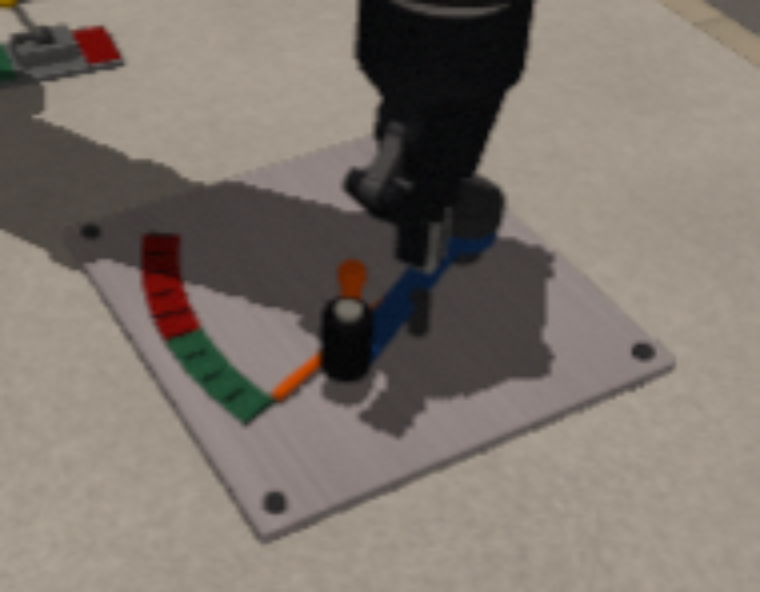

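The pointer stays against the arm. I descend and push, ramping up the force.

```bash
python3 - <<'E'
from g import *
p,R=pose(-.5,.15,-.04,.05); line_to(p,R,.15); wait(.2)
f0=F(20); print("bias",f0,read_state()["t"])
off=-.030; b=-.5; p,R=pose(b,.15,off,.05); line_to(p,R,.06)
log=[]
def meas(n=8):
    f=F(n)-f0; u,t=ut(b); return -(f[:2]@t), f[:2]@u, f[2]
hold=False
while True:
    m=meas(); s=read_state()
    log.append((round(s["t"],2),round(b,3),round(off,4),*[round(v,2) for v in m])); print(*log[-1])
    if m[0]>4.0 and len(log)>2 and False: pass
    if m[0]>=11.3: break
    if s["t"]>36 or b>.35: print("guard"); break
    # stiffness of last step
    if len(log)>1:
        k=(log[-1][3]-log[-2][3])/max(1e-6,(log[-1][1]-log[-2][1])*150) if len(log)>1 else 0
    else: k=0
    step=.007                      # 1 mm
    if k>.8: step=min(.007,max(.0015,(11.6-m[0])/3/150)) if m[0]>8 else .007
    elif m[0]>1.0 and len(log)>3 and k<.35 and abs(m[0]-log[-2][3])<.9: step=min(.03,max(.005,(11.8-m[0])/.11/150*.6))
    b+=step; p,R=pose(b,.15,off,.05); line_to(p,R,.03)
pickle.dump((f0,off,b),open("st.pkl","wb"))
E
```

```text
bias [ 0.07038117 -0.05057222  0.00503397] 16.2583
16.64 -0.5 -0.03 -0.05 -0.06 0.23
16.96 -0.493 -0.03 0.14 0.0 0.01
17.27 -0.486 -0.03 0.42 0.12 -0.1
17.59 -0.479 -0.03 4.98 -0.38 -1.46
17.91 -0.472 -0.03 7.52 -0.92 -2.43
18.23 -0.465 -0.03 9.15 -1.13 -3.12
18.54 -0.46 -0.03 9.76 -1.01 -3.11
18.86 -0.455 -0.03 9.83 -1.03 -2.86
19.23 -0.425 -0.03 9.77 -0.69 -1.94
19.59 -0.395 -0.03 10.09 -0.98 -1.93
19.96 -0.365 -0.03 10.74 -1.22 -1.61
20.32 -0.335 -0.03 11.4 -1.28 -2.0
```

```bash
python3 - <<'E'
from g import *
f0,off,b=pickle.load(open("st.pkl","rb"))
def meas(n):
    f=F(n)-f0; u,t=ut(b); return np.round([-(f[:2]@t), f[:2]@u, f[2],np.linalg.norm(f)],2)
print(meas(15))
b+=.012; p,R=pose(b,.15,off,.05); line_to(p,R,.02)
for i in range(5): print(read_state()["t"],meas(25))
pickle.dump((f0,off,b),open("st.pkl","wb"))
d=snapshot("side"); cv2.imwrite("pics/s5.png",cv2.resize(d["image"][200:360,200:390,::-1],None,fx=4,fy=3.7))
E
```

```text
[11.44 -1.18 -2.09 11.69]
20.7 [11.6  -1.33 -1.95 11.84]
20.9083 [11.74 -1.34 -2.14 12.01]
21.1167 [11.46 -1.45 -1.8  11.69]
21.325 [11.8  -1.46 -2.09 12.07]
21.5333 [11.55 -1.48 -2.07 11.82]
```

View pics/s5.png

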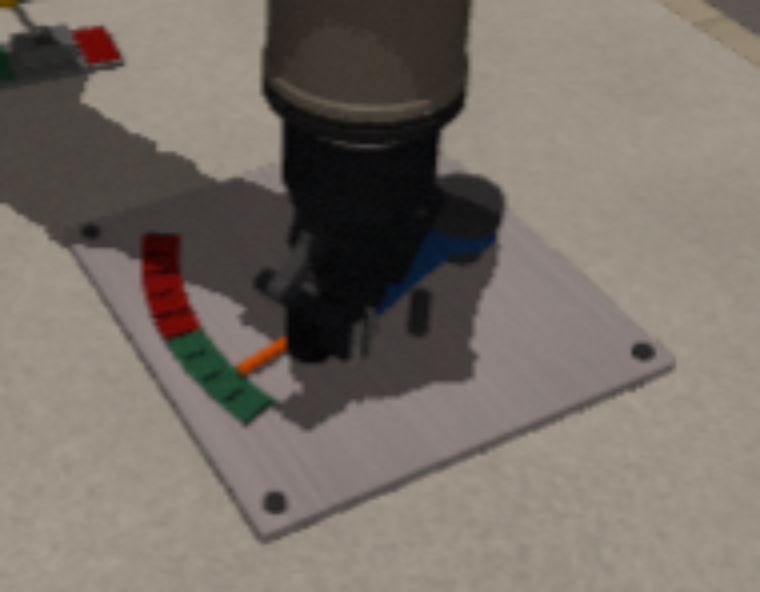

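I held about 11.8 N for over a second. The pointer is at about 0.13, well inside the green. Now I ease the arm back slowly.

```bash
python3 - <<'E'
from g import *
f0,off,b=pickle.load(open("st.pkl","rb"))
while b>-.5:
    b=max(b-.02,-.5); p,R=pose(b,.15,off,.05); line_to(p,R,.02)
u,t=ut(b); f=F(10)-f0; print(read_state()["t"],-(f[:2]@t))
p,R=pose(-.5,.15,-.045,.05); line_to(p,R,.06)
p[2]=.20; line_to(p,R,.25)
print(read_state()["t"], F(5))
d=snapshot("side"); cv2.imwrite("pics/s6.png",cv2.resize(d["image"][200:360,200:390,::-1],None,fx=4,fy=3.7))
E
```

```text
24.55 -0.12270959643533368
25.7 [0.35974787 0.14655759 0.04607169]
```

View pics/s6.png

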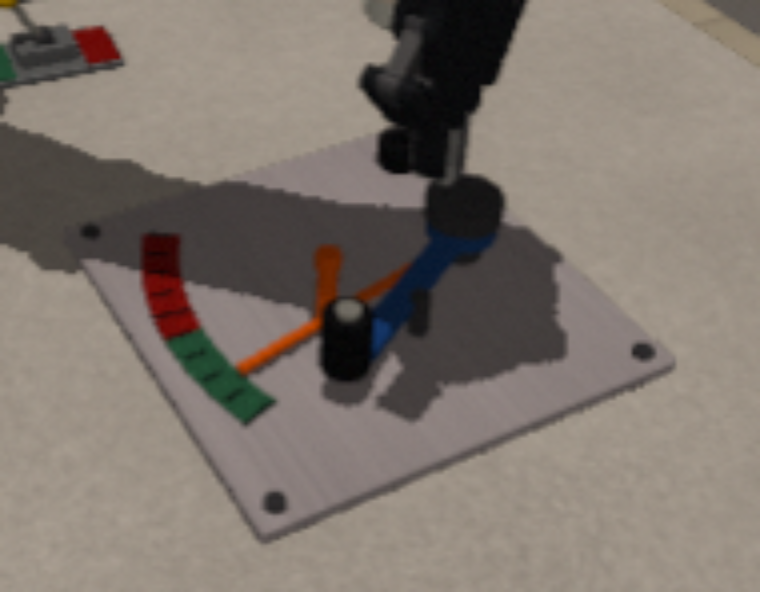

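The arm is back at rest and the pointer is left in the green, with its tip at (240,372). Next I push the flag to green, which is world -x.

```bash
python3 - <<'E'
from g import *
for s in(1,-1): print(inverse_kinematics([.52,.3147,.25],rot([s,0])))
R=min((rot([s,0]) for s in(1,-1)),key=lambda R:abs(inverse_kinematics([.52,.3147,.25],R)[6]))
p=read_state()["ee_pos"].copy(); p[2]=.26; line_to(p,None,.25)
movep([.52,.3147,.25],R); print(read_state()["t"])
line_to([.52,.3147,.092],R,.2); wait(.2); f0=F(10)
line_to([.478,.3147,.092],R,.08)
for x in np.arange(.476,.449,-.002):
    line_to([x,.3147,.092],R,.04); f=F(5)-f0; print(round(x,3),np.round(f,2))
    if f[0]>4: break
print(read_state()["t"])
line_to([x+.03,.3147,.092],R,.1); line_to([x+.05,.3147,.25],R,.2); 
D={n:snapshot(n) for n in("top","side")}; print(read_state()["t"])
a=np.hstack([cv2.resize(D["top"]["image"][190:290,150:250],(400,400)),cv2.resize(D["side"]["image"][130:230,140:240],(400,400))]); cv2.imwrite("pics/f.png",a[...,::-1]); cv2.imwrite("pics/sf.png",cv2.resize(D["side"]["image"][...,::-1],(800,600)))
E
```

```text
[ -71.60649564   21.61441609   44.77916825  101.67360397  -16.83388653
   63.6296773  -111.25945671]
[-55.96549353  18.05884278  23.53834495 100.84391569  -8.00527396
  62.74242239  60.21668615]
28.3417
0.476 [ 0.1   0.09 -0.24]
0.474 [ 0.68 -0.27 -0.23]
0.472 [0.2  0.1  0.04]
0.47 [-0.    0.58  0.14]
0.468 [0.32 0.5  0.19]
0.466 [ 0.22  0.83 -0.14]
0.464 [-0.15  0.17 -0.6 ]
0.462 [ 0.07  0.28 -0.08]
0.46 [ 3.    0.2  -1.26]
0.458 [13.06  0.69 -7.83]
33.1583
34.6583
```

View pics/f.png

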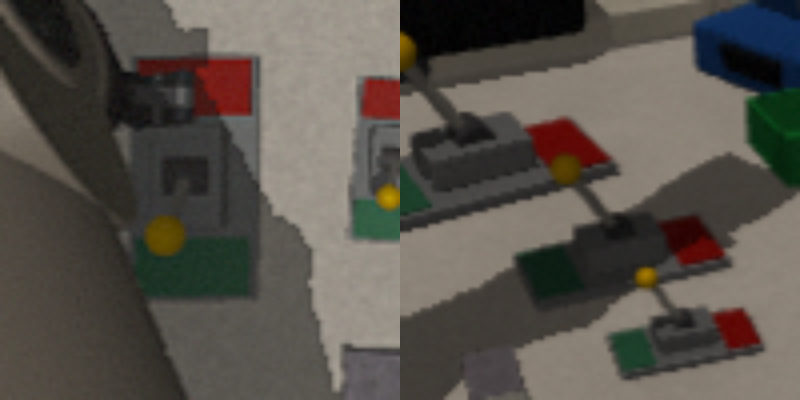

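View pics/sf.png

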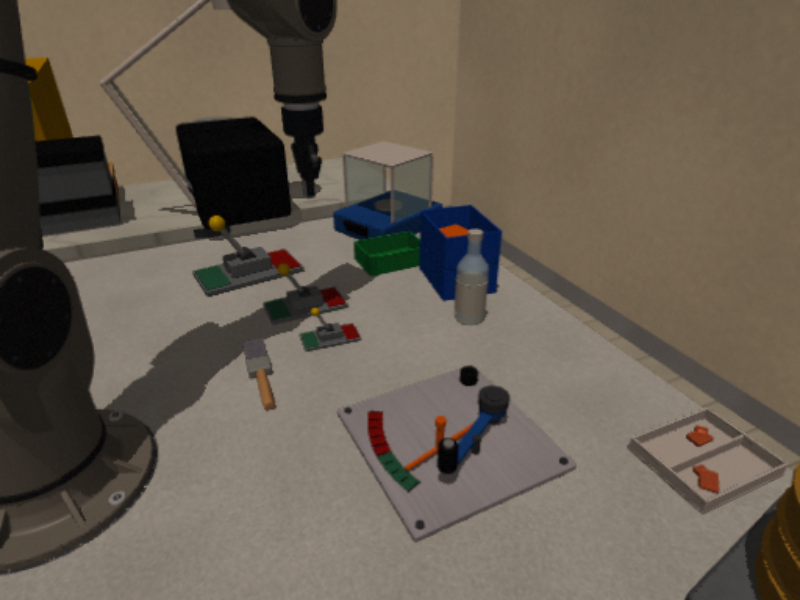

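The middle plate's ball is over the green field, at (165,235) in the left crop. The end stop was felt there. The arm is at rest, the pointer is in the green and the robot is clear of everything.

```bash
python3 -c "
from workcell import *
sign_off(); print(read_state()['t'])"
```

```text
the job is handed in; nothing more can be done
the job is handed in; nothing more can be done
```

The spring test is done and handed in at about 35 s of the 67 s allowed; sign-off gives no verdict.

- **Pointer reset:** I brought it back until it rested against the arm. A force step confirmed contact, about 5.6 N averaged at most against the 10 N limit.
- **Press:** I pushed the roller with shut fingers and held about 11.8 N for over a second. The highest averaged reading was 12.1 N. The wrist sensor showed a 1–2 N off-axis part; counting it or not, the reading stayed between 10.5 and 13.5 N.
- **Ease back:** I let the arm back slowly (commanded at about 0.02 m/s) to its rest. The force was back to zero before I moved away.
- **Flag:** The pointer reads about 0.13 by eye, clearly green, so I pushed the middle-sized plate's flag to its green side until it met the end stop. The push force rose to about 13 N at the stop.

The last pictures show the arm at rest, the pointer still in the green, the flag over green, and the bottle and spare roller in place. No check failed or disagreed.

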